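# Load the incubator carrier with the closed cultures

## Task

Load the white carrier for the incubator with the four closed cultures: the two lidded dishes go into the blocks with a shallow recess and the two capped bottles into the standing collars, the large ones in the large holders and the small ones in the small. Keep each upright and set it down gently in its holder, without dropping it. Leave the empty open dish and the empty open bottle standing where they are.

Things in the scene. Friction and masses are not known exactly. Their poses are not given: they have to be found in the camera images.
- large_dish_centre (a point): Large closed culture dish: clear round dish with its lid on and amber agar with pale colonies in it, 60 mm across, 16 mm high, about 45 g. Point at its centre, half-way up; z points up. Stands loose on the 3 mm thick dark mat, in any of six places. 
- small_dish_centre (a point): Small closed culture dish: the same with lid and amber agar, 40 mm across, 14 mm high, about 22 g. Point at its centre, half-way up; z points up. Stands loose on the 3 mm thick dark mat, in any of six places. 
- bottle_centre (a point): Large capped culture bottle: clear glass, body 44 mm across up to 47 mm above its base, black ribbed screw cap 32 mm across and 15 mm high on top, amber agar at the bottom, 72 mm high overall, about 110 g. Point at its centre, half-way up; z points up. Stands loose on the 3 mm thick dark mat, in any of six places. 
- vial_centre (a point): Small capped culture bottle: clear glass, body 28 mm across up to 38 mm above its base, black screw cap 25 mm across and 13 mm high on top, amber agar at the bottom, 61 mm high overall, about 45 g. Point at its centre, half-way up; z points up. Stands loose on the 3 mm thick dark mat, in any of six places. 
- open_dish_centre (a point): Empty dish bottom, no lid and no agar: an open clear round tray 56 mm across, 13 mm high. Does not belong in the carrier. Point at its centre, half-way up; z points up. Stands loose on the 3 mm thick dark mat, in any of six places. 
- open_bottle_centre (a point): Empty open bottle, no cap and no agar: clear glass, body 44 mm across, open neck 28 mm across, 68 mm high. Does not belong in the carrier. Point at its centre, half-way up; z points up. Stands loose on the 3 mm thick dark mat, in any of six places. 
- large_dish_seat (a point): Holder for the large dish: a solid block 30 mm high with a round recess 78 mm across and 4 mm deep in its top. Grey, 90 x 90 mm, fixed in any corner of the white tray (four holders two by two, 92 mm apart; tray walls 22 mm high). Point at the centre of the recess floor, 30 mm above the bench, on which the dish rests; z up.
- small_dish_seat (a point): Holder for the small dish: a solid block 30 mm high with a round recess 57 mm across and 4 mm deep in its top. Grey, 90 x 90 mm, fixed in any corner of the white tray (four holders two by two, 92 mm apart; tray walls 22 mm high). Point at the centre of the recess floor, 30 mm above the bench; z up.
- bottle_seat (a point): Holder for the large bottle: a plate with a round collar, 61 mm across inside, wall 4 mm, 16 mm high above the plate; keep the fingertips above it. Grey, 90 x 90 mm, fixed in any corner of the white tray (four holders two by two, 92 mm apart; tray walls 22 mm high). Point at the centre of the plate inside the collar, 12 mm above the bench, where the bottle stands; z up.
- vial_seat (a point): Holder for the small bottle: a plate with a round collar, 45 mm across inside, wall 4 mm, 13 mm high above the plate; grip the bottle above its middle so the fingertips clear it. Grey, 90 x 90 mm, fixed in any corner of the white tray (four holders two by two, 92 mm apart; tray walls 22 mm high). Point at the centre of the plate inside the collar, 12 mm above the bench; z up.

How it is judged:
By the outcome, as a careful person would: the job done as asked, in the order asked, and still so for the second after the job is handed in, with the robot touching nothing.
It also fails if it takes over 120 s, if anything falls off the work surface, if the arm or the gripper's body presses on something with over 40 N, if the wrist force passes 120 N, or if a joint passes its speed limit or range.

## Robot

A 6-joint arm with a two-finger parallel gripper is mounted at the origin on the work surface. World frame = base frame: x ahead of the robot, y to its left, z up, the work surface at z = 0. Lengths are in m, angles in rad, forces in N, time in s.
With the tool pointing down it reaches from about 0.275 to 1 m from the base axis. Payload 8.4 kg.
Tool frame: the origin (TCP) lies on the centre line of the jaws, within the pads' length; the fingertips stand 17 mm ahead of it and the grasp point (between the pads) lies 2 mm behind it (bot.tcp_to_tips is the y of the fingertips in the tool frame, in m); y points along the fingers, z is the direction in which the jaws open and shut, and the axes are right-handed (so a half turn about y gives the same grasp; the last joint's range is limited). The gripper opens to 85 mm and grips with 20 to 120 N. Pads are 22 mm wide; open, the fingers measure 114 mm over their backs; the gripper's body (76 mm by 85 mm) begins 54 mm behind the grasp point. The pads swing forward as they close: fully open they stand 13 mm farther back than shut.
Start: joints at [1.323, 0.353, 1.633, -0, 1.155, -0.002], TCP at [0.152, 0.606, 0.248] pointing down, gripper open.
Joint ranges: [-2.63, 2.63], [-0.92, 2.1], [0.06, 2.66], [-1.3, 4.44], [0, 2.69], [-3.02, 3.02]. Speed limits (rad/s): [2.22, 2.22, 2.79, 3.14, 3.14, 3.14].

## Interface

Orientations are given as a unit quaternion [x, y, z, w].
In Python, from workcell import bot, hand, kinematics, get_obs, vision, hand_in gives the robot as it stands. The module is installed in compiled form; this text tells all that it offers. Calls block until the motion is done:
- bot.reach(position, orientation): joint-space move of the TCP to a pose.
- bot.servo_line(position, ori=None, velocity=0.15): straight line of the TCP; ori=None keeps the orientation; velocity is the mean speed in m/s.
- bot.goto_joints(angles): joint-space move.
- hand.move_gripper(opening, strength=None): finger opening in m; strength is the grip in N (None keeps the last); returns when the fingers have stopped.
- bot.dwell(seconds).
- kinematics.solve_ik(position, orientation): joint angles nearest the present ones, or None.
- get_obs(): the state.
- vision.read_camera(name): name is "scene" or "side" or "wrist"; returns a dict with "frame" (384x512x3 uint8, red, green, blue), "intrinsics" (3x3 intrinsics, pixels), "dist" ([k1, k2, p1, p2, k3] as OpenCV has them; the pictures are not rectified), "view" (4x4, takes a point from world to camera coordinates). Camera axes: x right, y down, z forward; pixel columns grow to the right and rows downward; lengths in m; the calibration is good to about 2 mm. A picture is of the moment at which its call begins. There is no depth.
A pose or a line that the arm cannot do raises bot.IKError and nothing moves.
- hand_in(): hands the job in, once; it reports no verdict.
The state is a dict: "time_s": time; "joint_pos": joint angles; "joint_vel": joint speeds; "joint_efforts": joint torques, N m; "position": TCP position; "orientation": TCP orientation; "wrist_force": force on the tool from outside, world axes, zero at the start; "ft_torque": the same for the moment, N m; "gripper_width": finger opening in m.
Only numpy, scipy, OpenCV 4.12 (cv2) and the standard library are available. Lean on these libraries where they do the work, as an engineer would, in place of code of your own. Each camera call takes 0.05 s, during which the arm holds its last target. There are 200 camera calls.

## Working session

There is one attempt and no reset: what is moved stays moved. The work goes in short steps, each a Python script; the robot and the scene stay as the last script left them, time stands still between calls to the robot, and variables do not carry over. Pictures are saved under pics/ and viewed, about 12 in all and at most 16, crops included, and the job is handed in when it is done.

```bash
mkdir -p pics
cat > h.py <<'E'
import numpy as np, cv2
from workcell import bot, hand, kinematics, get_obs, vision, hand_in
def shot(name,fn,crop=None,scale=1.5):
    c=vision.read_camera(name); im=c["frame"][:,:,::-1]
    cv2.imwrite('pics/raw_'+fn,im)
    np.savez('pics/'+fn+'.npz',K=c["intrinsics"],d=c["dist"],V=c["view"])
    if crop: im=im[crop[1]:crop[3],crop[0]:crop[2]]
    cv2.imwrite('pics/'+fn,cv2.resize(im,None,fx=scale,fy=scale,interpolation=cv2.INTER_CUBIC)); return c
def pt(fn,u,v,z):
    c=np.load('pics/'+fn+'.npz'); V=c['V']
    n=cv2.undistortPoints(np.array([[[u,v]]],float),c['K'],np.array(c['d'],float))[0,0]
    R,t=V[:3,:3],V[:3,3]; o=-R.T@t; r=R.T@np.array([n[0],n[1],1]); return (o+r*(z-o[2])/r[2])
def px(fn,P):
    c=np.load('pics/'+fn+'.npz'); V=c['V']
    return cv2.projectPoints(np.array(P,float).reshape(-1,1,3),cv2.Rodrigues(V[:3,:3])[0],V[:3,3],c['K'],np.array(c['d'],float))[0][:,0]
E
python3 - <<'E'
from h import *
o=get_obs(); print(o); print(bot.tcp_to_tips)
for n in("scene","side","wrist"):
    c=shot(n,n+'0.png'); V=c["view"]; print(n,-V[:3,:3].T@V[:3,3],V[2,:3],c["intrinsics"][0,0])
E
```

```text
{'time_s': 0.0, 'joint_pos': array([ 1.32260211e+00,  3.53652693e-01,  1.63415816e+00, -2.15707409e-05,
        1.15519184e+00, -2.41726069e-03]), 'joint_vel': array([ 8.19455051e-04,  2.87726691e-05, -7.20038821e-04, -1.82312125e-03,
        7.46040612e-05, -9.75064022e-04]), 'joint_efforts': array([ 1.94184533e-03, -6.05264354e+01, -3.42069733e+01,  1.34218335e-04,
        9.45371023e-03, -1.94766324e-05]), 'position': array([0.15197145, 0.60576384, 0.24754855]), 'orientation': array([ 0.70226997, -0.08672903,  0.08661827, -0.701279  ]), 'wrist_force': array([-0.1911634 ,  0.19875222, -0.07202061]), 'ft_torque': array([0.01266225, 0.03082714, 0.02479876]), 'gripper_width': 0.085424319264817}
0.017
scene [ 1.0992291  -0.56896428  0.57467197] [-0.59385946  0.59621614 -0.54023814] 384.18146175603266
side [ 0.202182   -0.48821875  0.60175507] [ 0.43211606  0.61066085 -0.66360308] 388.0651358468143
wrist [0.08803005 0.62232165 0.37284156] [ 0.25046851 -0.06430414 -0.9659868 ] 342.25877960094414
```

View pics/scene0.png

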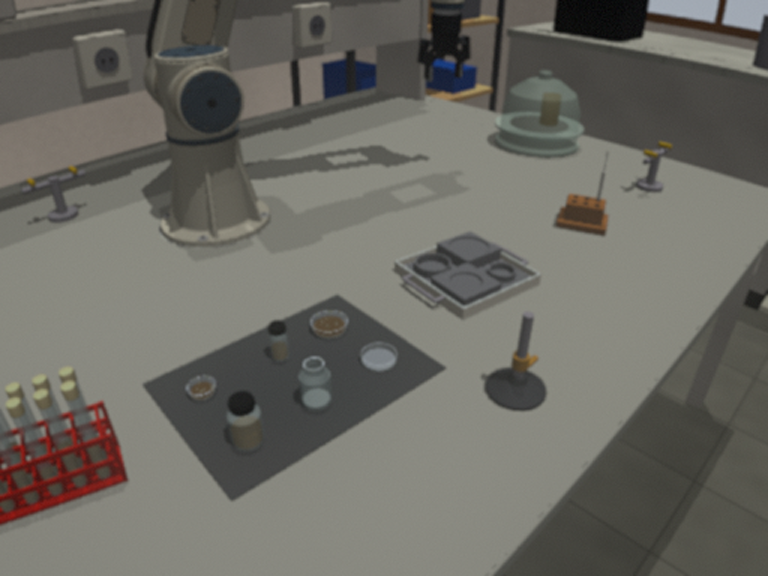

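View pics/side0.png

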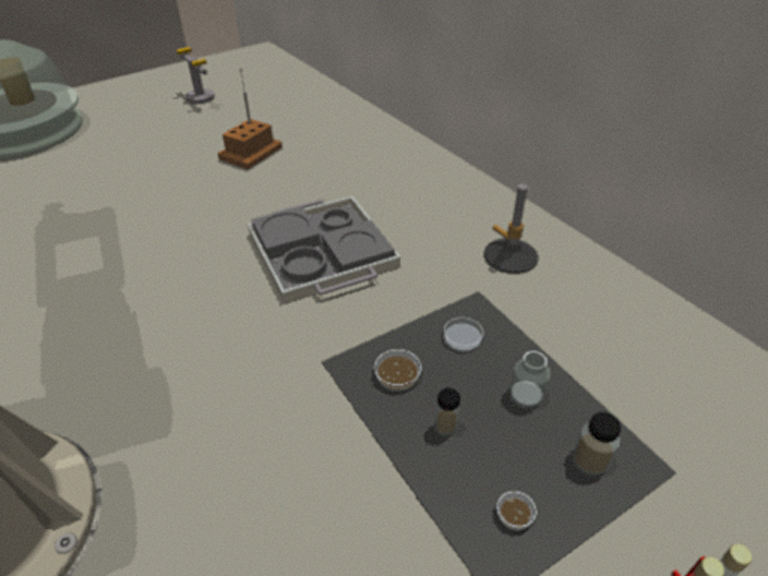

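The scene view shows the dishes at (329,323) and (201,387), and the capped bottle and vial at (241,401) and (278,327). The side view shows the large recess at (287,228), the small one at (359,246), the large collar at (304,262) and the small collar at (336,216). All of these are in 1.5x pixels. Next I'll triangulate them in both views.

Run:
```python
from h import *
P={'ld':((329,323),(398,369),.013),'sd':((201,386),(517,510),.012),'bot cap':((241,401),(604,426),.075),'vial cap':((278,327),(449,397),.064),
'od':((379,355),(464,333),.01),'ob neck':((314,364),(535,361),.071),
'Lseat':((469,247),(287,230),.034),'Sseat':((466,281),(359,246),.034),'Bseat':((432,264),(304,262),.028),'Vseat':((501,271),(336,216),.025),}
for k,(a,b,z) in P.items():
    A=pt('scene0.png',a[0]/1.5,a[1]/1.5,z);B=pt('side0.png',b[0]/1.5,b[1]/1.5,z)
    m=(A+B)/2; print(k,A[:2].round(4),B[:2].round(4),np.hypot(*m[:2]).round(3))
```

```text
ld [ 0.4986 -0.0855] [ 0.4996 -0.087 ] 0.507
sd [ 0.4837 -0.3177] [ 0.4878 -0.3202] 0.581
bot cap [ 0.6119 -0.3239] [ 0.6018 -0.3244] 0.688
vial cap [ 0.5072 -0.1899] [ 0.4968 -0.1897] 0.537
od [ 0.6127 -0.083 ] [ 0.6152 -0.0858] 0.62
ob neck [ 0.6171 -0.2109] [ 0.6116 -0.2126] 0.65
Lseat [0.5242 0.2547] [0.5152 0.2466] 0.577
Sseat [0.5974 0.1504] [0.5883 0.1408] 0.61
Bseat [0.5094 0.161 ] [0.5003 0.1634] 0.53
Vseat [0.6137 0.2368] [0.6086 0.2451] 0.657
```

```bash
cat >> h.py <<'E'
from scipy.spatial.transform import Rotation as Ro
def down(a):  # jaw axis at angle a in the xy plane, tool pointing down
    y=np.array([0,0,-1.]); z=np.array([np.cos(a),np.sin(a),0]); return Ro.from_matrix(np.c_[np.cross(y,z),y,z]).as_quat()
def W(fz=False): return get_obs()['wrist_force']
E
python3 - <<'E'
from h import *
o=get_obs(); R=Ro.from_quat(o['orientation']).as_matrix(); a0=np.arctan2(R[1,2],R[0,2]); print(R.round(2),a0)
for a in (a0,a0+np.pi/2,a0-np.pi/2,np.pi/2,-np.pi/2,0,np.pi):
    for p in ((.62,.19,.27),(.6,-.2,.3)):
        q=kinematics.solve_ik(p,down(a)); print(round(a,2),p,None if q is None else np.round(q,2))
a=-np.pi/2
bot.reach((.6,.20,.24),down(a)); c=shot("wrist","w1.png"); print(c["view"][2,:3],get_obs()['time_s'])
bot.reach((.6,-.2,.30),down(a)); c=shot("wrist","w2.png"); print(get_obs()['time_s'])
E
```

```text
[[ 0.97 -0.    0.24]
 [-0.24 -0.    0.97]
 [-0.   -1.   -0.  ]] 1.3250393221280048
1.33 (0.62, 0.19, 0.27) [ 0.3   0.37  1.56 -0.    1.21 -1.03]
1.33 (0.6, -0.2, 0.3) [-0.32  0.32  1.56 -0.    1.26 -1.65]
2.9 (0.62, 0.19, 0.27) [ 0.3   0.37  1.56 -0.    1.21 -2.6 ]
2.9 (0.6, -0.2, 0.3) None
-0.25 (0.62, 0.19, 0.27) [ 0.3   0.37  1.56 -0.    1.21  0.54]
-0.25 (0.6, -0.2, 0.3) [-0.32  0.32  1.56 -0.    1.26 -0.08]
1.57 (0.62, 0.19, 0.27) [ 0.3   0.37  1.56 -0.    1.21 -1.28]
1.57 (0.6, -0.2, 0.3) [-0.32  0.32  1.56 -0.    1.26 -1.89]
-1.57 (0.62, 0.19, 0.27) [ 0.3   0.37  1.56 -0.    1.21  1.87]
-1.57 (0.6, -0.2, 0.3) [-0.32  0.32  1.56 -0.    1.26  1.25]
0 (0.62, 0.19, 0.27) [ 0.3   0.37  1.56 -0.    1.21  0.3 ]
0 (0.6, -0.2, 0.3) [-0.32  0.32  1.56 -0.    1.26 -0.32]
3.14 (0.62, 0.19, 0.27) [ 0.3   0.37  1.56 -0.    1.21 -2.85]
3.14 (0.6, -0.2, 0.3) [-0.32  0.32  1.56 -0.    1.26  2.82]
[-2.57765158e-01 -3.63056425e-04 -9.66207530e-01] 2.3667
3.9167
```

View pics/w1.png

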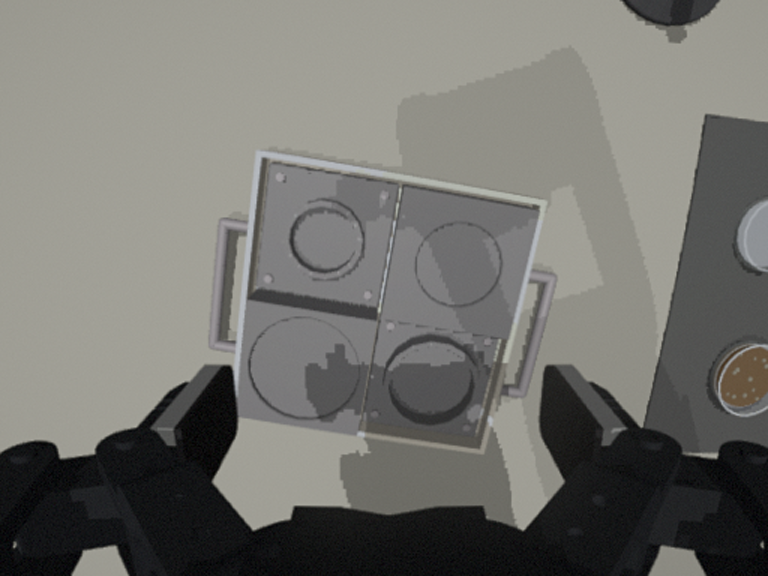

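View pics/w2.png

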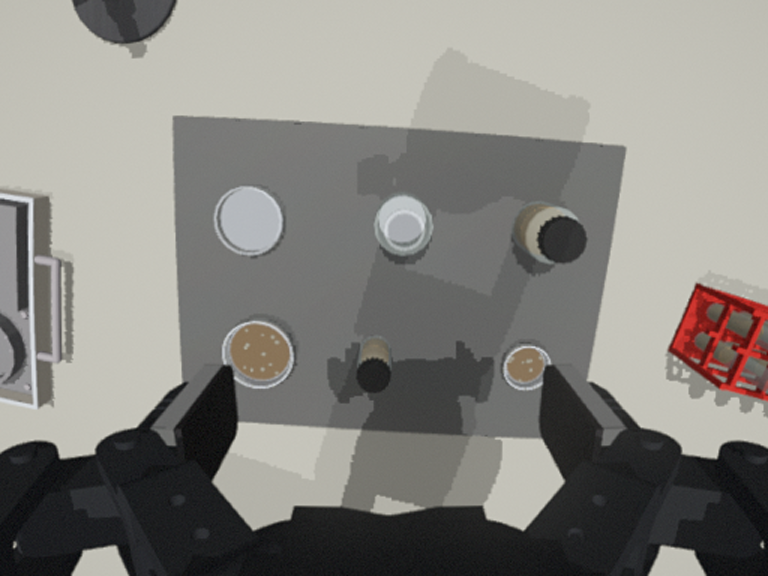

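In w1, the large recess is at (304,367), the small one at (458,264), the large collar at (430,378) and the small collar at (327,241). In w2, the large dish is at (258,353), the small dish at (525,366), the bottle cap at (562,240) and the vial cap at (373,375). This agrees with the earlier views.

Run:
```python
from h import *
from itertools import product
S={}
for k,u,v,z in (('L',304,367,.034),('S',458,264,.034),('B',430,378,.028),('V',327,241,.025)):
    S[k]=pt('w1.png',u/1.5,v/1.5,z); print(k,S[k].round(4))
# rigid square fit
sq={'L':(-46,46),'B':(-46,-46),'V':(46,46),'S':(46,-46)}
A=np.array([sq[k] for k in 'LBVS'])/1e3; Bp=np.array([S[k][:2] for k in 'LBVS']); c=Bp.mean(0)
H=A.T@(Bp-c); th=np.arctan2(H[0,1]-H[1,0],H[0,0]+H[1,1]); R=np.array([[np.cos(th),-np.sin(th)],[np.sin(th),np.cos(th)]])
F=A@R.T+c; print('fit',th,dict(zip('LBVS',F.round(4))),'res mm',((Bp-F)*1e3).round(1).tolist())
for k,u,v,z in (('ld',258,353,.017),('sd',525,366,.016),('bottle',562,240,.075),('vial',373,375,.064),('od',249,220,.016),('ob',404,226,.071)): print(k,pt('w2.png',u/1.5,v/1.5,z).round(4))
```

```text
L [0.5194 0.2597 0.034 ]
S [0.5931 0.1548 0.034 ]
B [0.5085 0.1709 0.028 ]
V [0.6068 0.2419 0.025 ]
fit -0.16651761096124268 {'L': array([0.5192, 0.2598]), 'B': array([0.504 , 0.1691]), 'V': array([0.61  , 0.2446]), 'S': array([0.5947, 0.1538])} res mm [[0.2, -0.1], [4.5, 1.8], [-3.1, -2.6], [-1.6, 1.0]]
ld [ 0.499 -0.087  0.017]
sd [ 0.4866 -0.3175  0.016 ]
bottle [ 0.6068 -0.3197  0.075 ]
vial [ 0.5005 -0.1871  0.064 ]
od [ 0.613  -0.0868  0.016 ]
ob [ 0.6155 -0.2095  0.071 ]
```

```bash
cat > ov.py <<'E'
from h import *
def ov(C,out):
    D={'L':(.039,.034),'S':(.0285,.034),'B':(.0345,.028),'V':(.0265,.025)}; t=np.linspace(0,2*np.pi,60); ims=[]
    for fn,(x0,y0,x1,y1) in (('w1.png',(150,90,370,310)),('side0.png',(155,120,275,210)),('scene0.png',(255,145,375,235))):
        s=(1.8 if fn=='w1.png' else 3.2); im=cv2.imread('pics/raw_'+fn)[y0:y1,x0:x1]; im=cv2.resize(im,None,fx=s,fy=s,interpolation=cv2.INTER_CUBIC)
        for k,(r,z) in D.items():
            p=px(fn,np.c_[C[k][0]+r*np.cos(t),C[k][1]+r*np.sin(t),0*t+z]); p=((p+.5-[x0,y0])*s).astype(int)
            cv2.polylines(im,[p],True,(0,255,0),1)
        ims.append(im)
    r=np.vstack(ims[1:]); h=max(r.shape[0],ims[0].shape[0]); f=lambda i:np.pad(i,((0,h-i.shape[0]),(0,0),(0,0)))
    cv2.imwrite('pics/'+out,np.hstack([f(ims[0]),f(r)])[:600])
E
python3 - <<'E'
from ov import *
ov({'L':(.5192,.2598),'B':(.504,.1691),'V':(.61,.2446),'S':(.5947,.1538)},'ov1.png')
E
```

```text
(no output)
```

View pics/ov1.png

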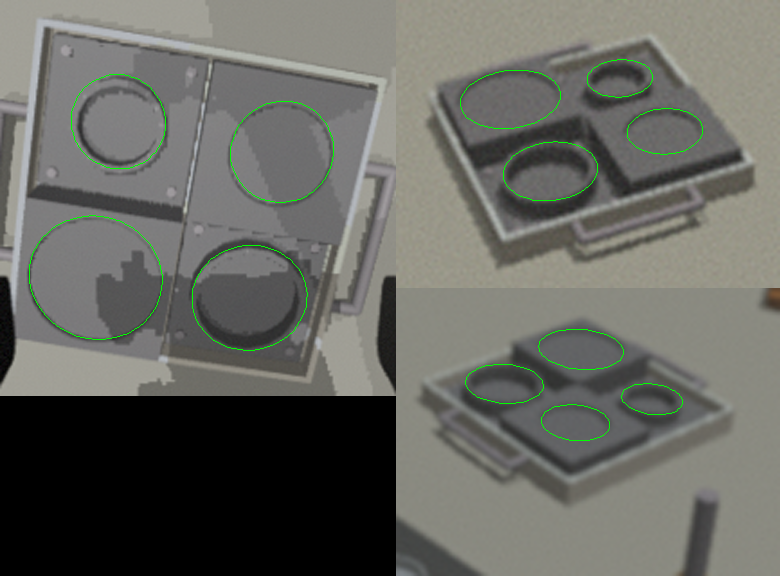

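The circles match to about 3 mm. The side and scene views suggest a small shift toward -y, well inside the 8 mm clearance. I'll touch the bench gently at two openings to get the fingertip height, then pick the large dish.

Run:
```python
from h import *
bot.reach((.5,.04,.07),down(-np.pi/2+1.57))
for w in (.064,.044):
    hand.move_gripper(w,30); bot.servo_line((.5,.04,.03),velocity=.1); f0=W()[2]; z=.026
    while z>-.01:
        bot.servo_line((.5,.04,z),velocity=.05); f=W()[2]-f0
        if abs(f)>3: break
        z-=.001
    print(w,get_obs()['gripper_width'],z,get_obs()['position'][2],f,get_obs()['time_s'])
    bot.servo_line((.5,.04,.06),velocity=.15)
```

```text
0.064 0.06407990066528749 0.009999999999999985 0.010919363609174067 15.855380600852783 10.375
0.044 0.043952636021474166 0.013999999999999988 0.01493179500752457 17.53800420507698 14.8917
```

```bash
cat > pp.py <<'E'
from h import *
TH=-.167
def pick(xy,w,tip,t,grip,a=-np.pi/2):
    hand.move_gripper(min(.085,w+.018))
    bot.reach((*xy,.16),down(a)); z=.003+tip+t
    bot.servo_line((*xy,z+.03),velocity=.25); bot.servo_line((*xy,z),velocity=.08)
    hand.move_gripper(w-.008,grip); print('grip',get_obs()['gripper_width'])
    f=W()[2]; bot.servo_line((*xy,z+.05),velocity=.1); bot.servo_line((*xy,.19),velocity=.25)
    bot.dwell(.2); o=get_obs(); print('weight N',f-o['wrist_force'][2],'w',o['gripper_width'],'t',o['time_s'])
def over(xy,a=-np.pi/2+TH): bot.reach((*xy,.19),down(a))
def place(xy,zs,w,tip,t,opn):
    z=zs+tip+t; bot.servo_line((*xy,z+.03),velocity=.2); bot.servo_line((*xy,z+.003),velocity=.04); bot.dwell(.2); f0=W()[2]; d=.003
    while d>-.003:
        d-=.0005; bot.servo_line((*xy,z+d),velocity=.02); f=W()[2]-f0
        if f>1.5: break
    o=get_obs(); print('contact at d',d,'f',f,'pos',o['position'].round(4),'w',o['gripper_width'])
    hand.move_gripper(w+opn); bot.dwell(.2); bot.servo_line((*xy,z+.03),velocity=.06); bot.servo_line((*xy,.2),velocity=.25); print('t',get_obs()['time_s'])
SEAT={'L':(.518,.257),'B':(.503,.166),'V':(.609,.241),'S':(.594,.151)}
E
python3 - <<'E'
from pp import *
pick((.499,-.0865),.06,.006,.0117,30)
over(SEAT['L']); shot('side','s1.png',(150,100,310,220),4)
shot('wrist','w3.png')
E
```

```text
grip 0.058600532390554426
weight N 5.666102550558325 w 0.05883794775989052 t 19.875
```

View pics/w3.png

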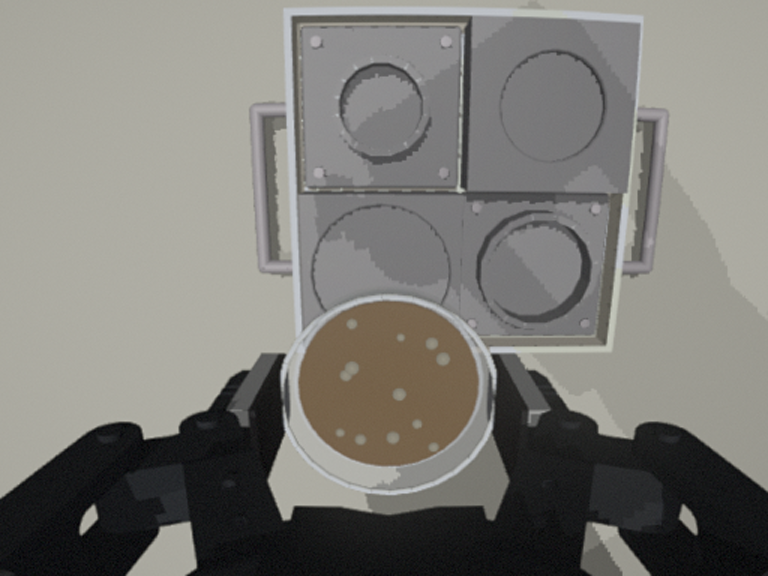

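The dish is held level, with its rim centre at (388,394). The recesses are at (381,270) for L and (553,105) for S, and the collars are at (383,111) for V and (533,268) for B. I'll compute their positions.

Run:
```python
from pp import *
for k,u,v,z in (('L',381,271,.034),('S',553,105,.034),('B',533,268,.028),('V',383,111,.025)): print(k,pt('w3.png',u/1.5,v/1.5,z).round(4),SEAT[k])
z=.19-.0117-.006+.016; print('dish',pt('w3.png',388/1.5,394/1.5,z).round(4),get_obs()['position'].round(4))
```

```text
L [0.5188 0.2599 0.034 ] (0.518, 0.257)
S [0.5927 0.1548 0.034 ] (0.594, 0.151)
B [0.5046 0.1734 0.028 ] (0.503, 0.166)
V [0.6043 0.2442 0.025 ] (0.609, 0.241)
dish [0.5193 0.256  0.1883] [0.5183 0.2558 0.19  ]
```

```bash
sed -i "s/^SEAT=.*/SEAT={'L':(.5187,.2585),'B':(.504,.1695),'V':(.608,.243),'S':(.594,.153)}/" pp.py
python3 - <<'E'
from pp import *
place(SEAT['L'],.030,.06,.006,.0117,.014)
pick((.486,-.318),.04,.0055,.0156,30)
over(SEAT['S']); shot('wrist','w4.png')
E
```

```text
contact at d 0.0005 f 5.336575156737269 pos [0.5187 0.2585 0.0485] w 0.058299243241946075
t 26.0417
grip 0.038354049705879995
weight N 3.950292036444451 w 0.038298710240705074 t 31.3083
```

View pics/w4.png

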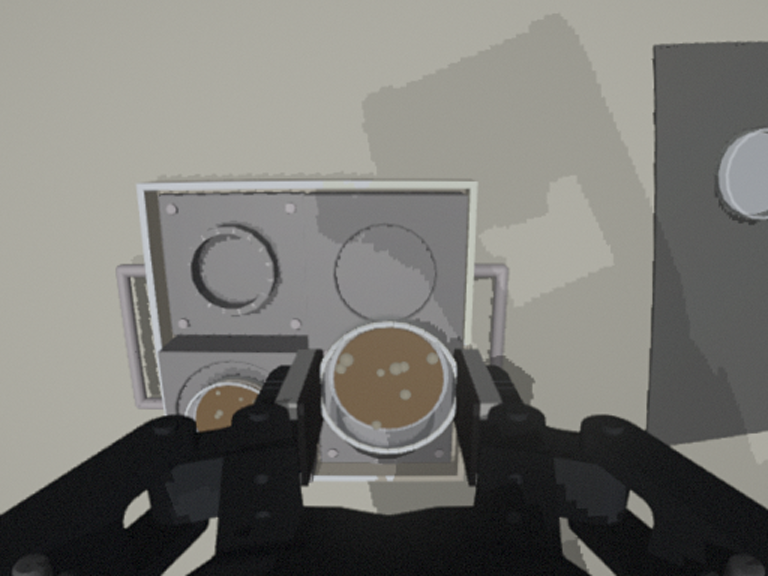

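The small dish is held level, and its recess is visible at (385,272). The large dish lies inside its recess around (228,410). Carrying on.

Run:
```python
from pp import *
print(pt('w4.png',385/1.5,272/1.5,.034), pt('w4.png',235/1.5,270/1.5,.025),'dish',pt('w4.png',389/1.5,387/1.5,.19-.0156-.0055+.014))
place(SEAT['S'],.030,.04,.0055,.0156,.014)
pick((.607,-.3215),.044,.025,.0149,40)
over(SEAT['B']); shot('wrist','w5.png')
```

```text
[0.59383537 0.15403402 0.034     ] [0.60774741 0.24068258 0.025     ] dish [0.59464583 0.15201532 0.1829    ]
contact at d 0.0 f 5.585141422139163 pos [0.5941 0.153  0.0516] w 0.038550303372622816
t 38.1083
grip 0.0426585293966762
weight N 4.185051398487842 w 0.04256940367071762 t 42.825
```

View pics/w5.png

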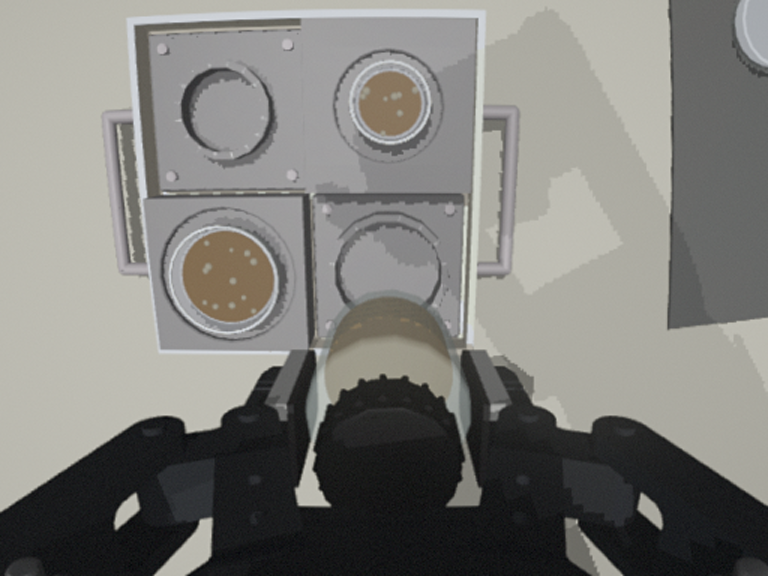

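Both dishes lie inside their recesses, with clear gaps all round. The bottle is upright over its collar, which is at about (388,268).

Run:
```python
from pp import *
print(pt('w5.png',388/1.5,268/1.5,.028), pt('w5.png',227/1.5,113/1.5,.025))
place(SEAT['B'],.012,.044,.025,.0149,.012)
pick((.5015,-.188),.028,.024,.0173,35)
over(SEAT['V']); shot('wrist','w6.png'); shot('side','s6.png',(130,90,330,240),3.8)
```

```text
[0.50494181 0.16913375 0.028     ] [0.60501215 0.24165748 0.025     ]
contact at d 0.0005 f 4.121012541516441 pos [0.5041 0.1695 0.0525] w 0.042422931461841555
t 49.4167
grip 0.026390441228401413
weight N 3.9844386126838325 w 0.026363060378600305 t 53.7417
```

View pics/w6.png

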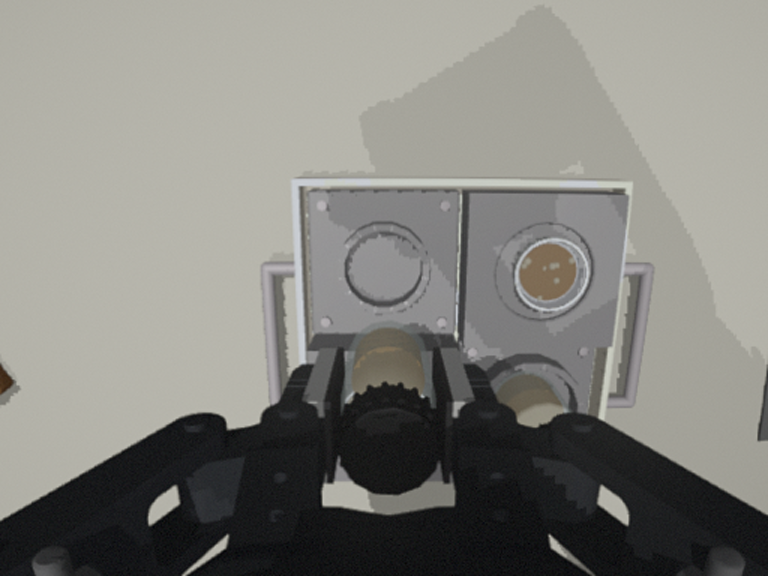

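View pics/s6.png

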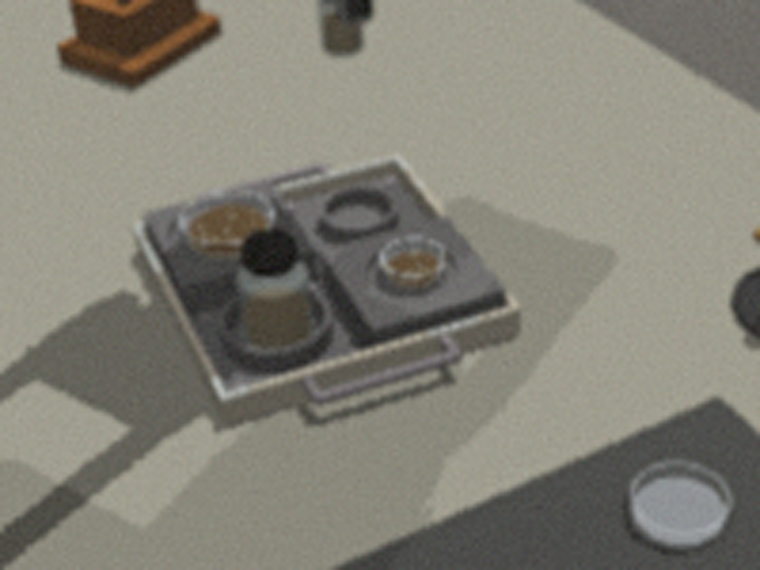

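The bottle stands upright in its collar (side crop, 275,320). The vial is upright over its own collar, which is at (386,267).

Run:
```python
from pp import *
s=pt('w6.png',386/1.5,267/1.5,.025); v=pt('w6.png',389/1.5,443/1.5,.2097); print(s,v)
place(SEAT['V'],.012,.028,.024,.0173,.010)
bot.reach((.58,.20,.30),down(-np.pi/2-.167)); shot('wrist','w7.png'); 
bot.reach((.30,.45,.30),down(-np.pi/2-.167)); shot('side','s7.png'); print(get_obs()['time_s'])
```

```text
[0.60858457 0.24317203 0.025     ] [0.60720247 0.24216766 0.2097    ]
contact at d 0.0005 f 2.1101528189427556 pos [0.6081 0.243  0.054 ] w 0.02639902093208024
t 60.1667
62.1917
```

View pics/w7.png

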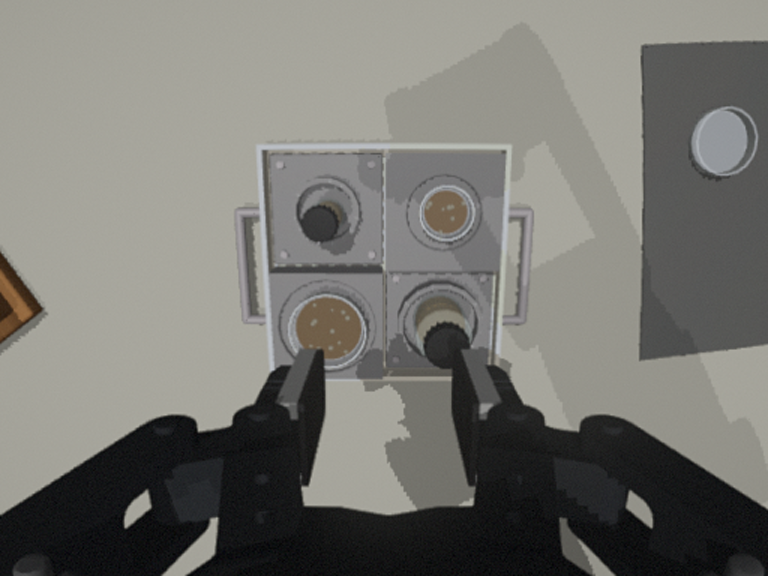

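View pics/s7.png

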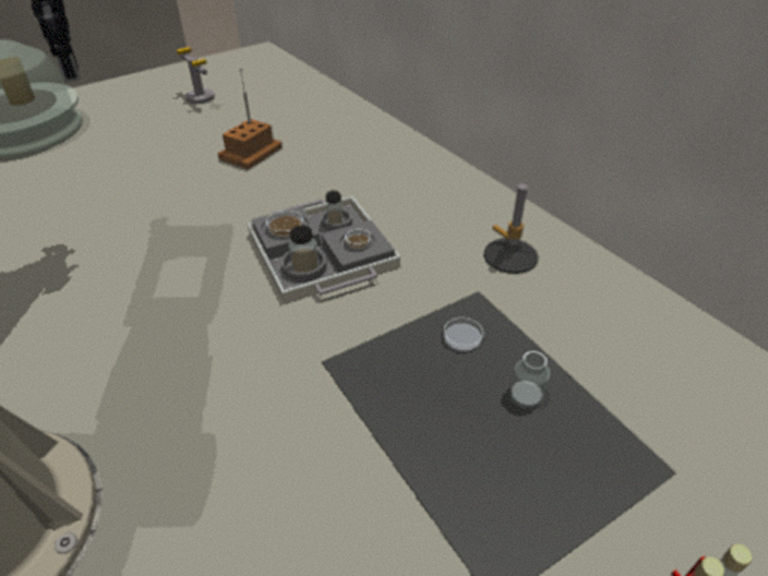

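All four stand in their holders. In the side view the open dish and open bottle are at (464,333) and (535,361), the same as at the start. Handing in.

```bash
python3 -c "
from h import *
bot.dwell(.5); print(get_obs()['wrist_force']); hand_in()"
```

```text
[ 0.36912202 -0.04684484  0.39076601]
the job is handed in; nothing more can be done
```

All four closed cultures are in the carrier, and the job is handed in. The robot's clock read about 63 s at hand-in. The large dish, small dish, large bottle and small bottle each went into the matching holder. I lowered each one slowly until a contact force of 2–6 N, before releasing it.

**Final check:** the last wrist and side pictures show all four upright inside their recesses and collars. The open dish and open bottle are where they were at the start. The arm was clear, with wrist force about 0.5 N.

**Checks that disagreed:**
- **Tray position:** the cameras differed by several mm (up to about 9 mm at one holder), so I used a compromise weighted towards the wrist view. That was within the holders' clearance of about 8 mm.
- **Weights:** the readings at pick-up were not usable (about 4–6 N against 0.2–1.1 N expected). I relied on the gripper width and the pictures to confirm each grasp.

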